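# Flip the LED board carrier and set its thumbscrew

## Robot

A 7-joint arm with a two-finger parallel gripper is mounted at the origin on a cart in front of the work surface, level with it; the furniture and walls round the work are solid. World frame = base frame: x ahead of the robot, y to its left, z up, the work surface at z = 0. Lengths are in m, angles in rad, forces in N, time in s.
With the tool pointing down it reaches from about 0.4 to 0.85 m from the base axis. Payload 4.5 kg.
Tool frame: the origin (TCP) lies on the centre line of the jaws, within the pads' length; the fingertips stand 22 mm ahead of it and the grasp point (between the pads) lies 3 mm ahead of it; z points along the fingers, y is the direction in which the jaws open and shut (so a half turn about z gives the same grasp; the last joint's range is limited). The gripper opens to 85 mm and grips with 20 to 120 N. Pads are 22 mm wide; open, the fingers measure 114 mm over their backs; the gripper's body (76 mm by 85 mm) begins 54 mm behind the grasp point. The pads swing forward as they close: fully open they stand 13 mm farther back than shut.
Start: joints at [-1.221, 0.689, -0.195, 1.565, 0.157, 0.902, -0.215], TCP at [0.194, 0.594, 0.253] pointing down, gripper open.
Joint ranges: [-3.01, 3.01], [-0.46, 2.08], [-1.47, 1.51], [0.13, 2.56], [-1, 4.14], [0.04, 2.09], [-2.66, 2.66]. Speed limits (rad/s): [2.57, 2.57, 3.14, 3.14, 3.14, 3.14, 3.14].

## Interface

Orientations are given as a unit quaternion [w, x, y, z].
In Python, from rig import env, optics, ticket gives the robot as it stands.
- The arm moves only by the shell command python3 -m handwheel 'ROWS' [OPENING] [FORCE]. ROWS is JSON, a list of rows, each a list of 6 numbers: the shift along the tool's x, y, z normalised to -1 to 1, where 1 is 25 mm, then the turn, a rotation vector about the tool's x, y, z normalised to -1 to 1, where 1 is 0.12 rad. A call has exactly 10 rows; each row shifts and turns the commanded pose from where the row before left it, along the tool's axes as they then stand; what a row does not reach is not made up. A row lasts 1/12 s, in which the tool goes at most 41.7 mm and 7.16 degrees, less where a joint would pass 70% of its speed; a pose out of reach is approached as far as the arm can. A call with a number of a shift or a turn outside -1 to 1 is refused whole. A call with a gripper value outside its range is refused whole. OPENING is the closure in counts, from 0 (fully open) to 255 (shut), set as the call begins (- or left out, the last holds). The fingers move at their own pace and stop on an object; FORCE is the grip in N (left out, the last holds). Time passes only in rows, so rows that do not move let the fingers close, or fill a call up. It gives the time, the measured TCP pose, the force and the opening at its end, in the units of the state.
- env.observe(): the state, without advancing time (a new reading comes with each control period).
- optics.capture(name): name is "side" or "top" or "wrist"; returns a dict with "pixels" (480x640x3 uint8, red, green, blue), "z_map" (480x640 float32, m along the optical axis (not along the pixel's ray), 0 where there is no reading), "intrinsics" (3x3 intrinsics, pixels), "eye" and "rotation" of the camera in the world. Camera axes: x right, y down, z forward; pixel columns grow to the right and rows downward; lengths in m; the calibration is good to about 2 mm. A picture is of the moment at which its call begins.
- ticket.finish_job(): hands the job in, once; it reports no verdict.
The state is a dict: "time": time; "joints": joint angles; "joint_velocities": joint speeds; "effort": joint torques, N m; "tcp_pos": TCP position; "eef_rot": TCP orientation; "force": force on the tool from outside, world axes, zero at the start; "ft_torque": the same for the moment, N m; "gripper_width": finger opening in m.
Only numpy, scipy, OpenCV 4.12 (cv2) and the standard library are available. Lean on these libraries where they do the work, as an engineer would, in place of code of your own. Each camera call takes 0.05 s, during which the arm holds its last target.

## Task

The LED board in the hinged flip-over fixture lies lens side down on the right-hand rest: take the carrier's bar handle and swing it right over until it lies flat on the left-hand bed, lenses up. Then turn the winged thumbscrew that has come up on the carrier clockwise until it seats, back it off a quarter turn, and finish still gripping the wing at that setting, with the carrier still flat on its bed. Leave the loose things on the worktop and on the fixture's base plate where they lie.

Things in the scene. Friction and masses are not known exactly. Their poses are not given: they have to be found in the camera images.
- fixture: Flip-over fixture, fixed to the worktop: aluminium base plate 180 (x) x 280 (y) x 10 mm. Origin at the centre of the plate's underside; x runs along the hinge, away from the robot, y to the left, z up. Rest at -y (right) and bed at +y (left): each a 10 mm wide rail at y = -/+89 mm, its rubber top 61 mm above the worktop.
- hinge_mid (a point): Point on the hinge axis at the middle of the fixture, 65 mm above the worktop; axes as the fixture's. The axis runs along the fixture's x.
- boss_top (a point): Centre of the top of the round threaded boss (30 mm across, 61 mm high) on the left-hand side, x = -61, y = +47 mm from the fixture's middle: the thumbscrew's axis lies here once the carrier is flipped. Axes as the fixture's.
- carrier (a joint): Angle of the carrier about the hinge, rad: 0 = flat on the right-hand rest, lens side down; 1.57 = standing up; 3.14 (hard stop) = flat on the left-hand bed, lens side up. Stiff hinge (0.25 N m friction): it stays where it is left. The carrier is a grey frame 170 mm along the hinge, 8 mm thick, reaching 95 mm from the hinge axis; about 0.5 kg with board and screw.
- carrier_bar (a point): Middle of the carrier's handle: round steel bar 10 mm thick, 76 mm long, parallel to the hinge, 135 mm from the hinge axis in the frame's plane, held by an arm at each end; 35 mm free between bar and frame. 65 mm above the worktop when flat at either side. Can be pinched from above; it turns between the fingers as the carrier swings. x is along the bar.
- thumbscrew (a joint): Rotation of the captive thumbscrew, rad: 0 = seated (hard stop when turned clockwise, seen from its head); grows as it is turned anticlockwise, up to 3.0. A quarter turn backed off is 1.57. Friction 0.06 N m; it stays where it is left and does not noticeably rise or sink.
- wing: Steel wing of the thumbscrew, 36 mm long (x), 10 thick (y), 24 high (z, out of the head). Origin at its centre, on the screw axis. Under the carrier at the start; after the flip it stands up at the near end of the board, centre 99 mm above the worktop, 30 mm above the frame (lenses: 12 mm). From above: 45 deg clockwise of the fixture's x when seated, 45 deg anticlockwise a quarter turn back.
- pliers: Loose pliers, 184 mm long, lying on the worktop; leave alone. Origin at the centre of the underside.
- spare_board: Loose spare LED board, 60 x 118 x 12 mm, lying flat on the worktop; leave alone. Origin at the centre of the underside.
- black_tape: Loose roll of black tape, 57 mm across, 19 mm high; leave alone. Origin at the centre of the underside.
- hex_keys: Loose folding hex key set, 27 x 105 x 26 mm; leave alone. Origin at the centre of the underside.
- screwdriver: Loose screwdriver, 173 mm long; leave alone. Origin at the centre of the underside.
- splice_far: Small loose wire splice, 20 x 18 x 11 mm, lying on the fixture's base plate at its far left corner; leave alone. Origin at the centre of the underside.
- splice_near: Small loose wire splice, 20 x 13 x 11 mm, lying on the fixture's base plate at its near right corner; leave alone. Origin at the centre of the underside.

How it is judged:
On the way, in this order (a step that is already met when the one before it is completed fails the run):
1. the carrier is swung over and lies flat on the left-hand bed (within 5 degrees) (value of joint carrier above 3.05 rad), for 0.2 s.
2. the thumbscrew is turned clockwise until it seats (within 5 degrees), the carrier still on its bed (value of joint carrier above 3.05 rad and value of joint thumbscrew below 0.09 rad), for 0.1 s.
At the end, for the whole second after the job is handed in: The carrier lies flat on the left-hand bed (within 5 degrees), the thumbscrew is backed off 1.57 rad from its seat (within 0.3 rad) and at rest, and the fingers still grip its wing (more than 5 N) (value of joint carrier above 3.05 rad and value of joint thumbscrew between 1.27 and 1.87 rad and velocity of joint thumbscrew between -0.1 and 0.1 rad/s and contact force between the fingers and wing above 5 N); the arm keeps its last pose, push and grip.
It fails at once if a loose bystander (pliers, spare board, tape, hex keys, screwdriver or a splice) is moved by more than 30 mm (distance of any of pliers, spare_board, black_tape, hex_keys, screwdriver, splice_far, splice_near from where it was at the start of the episode above 0.03 m).
It also fails if it takes over 72 s, if anything falls off the work surface, if the arm or the gripper's body presses on something with over 40 N, if the wrist force passes 120 N, or if a joint passes its speed limit or range.

## Working session

There is one attempt and no reset: what is moved stays moved. The work goes in short steps, Python scripts to look and compute and a shell command to move; the robot and the scene stay as the last step left them, time stands still between calls to the robot, and variables do not carry over. Pictures are saved under pics/ and viewed, and the job is handed in when it is done.

```bash
ls; mkdir -p pics
python3 - <<'E'
from rig import env, optics
import cv2
s=env.observe(); print(s)
for n in ("side","top","wrist"):
    c=optics.capture(n); cv2.imwrite(f"pics/{n}0.png",c["pixels"][:,:,::-1]); print(n,c["intrinsics"].tolist(),c["eye"],c["rotation"].tolist())
E
```

```text
pics
{'time': 0.0, 'joints': array([-1.22119157,  0.69000495, -0.19448614,  1.56636287,  0.1573413 ,
        0.90248022, -0.21509351]), 'joint_velocities': array([-0.00043127,  0.00117895,  0.00158946,  0.0002508 ,  0.00060634,
        0.00012878,  0.00114502]), 'effort': array([-6.07170387e-05, -5.39597905e+01, -1.26622673e+00, -1.58541262e+01,
        9.20569408e-03,  9.49907728e-03, -1.02028022e-05]), 'tcp_pos': array([0.19399218, 0.5934879 , 0.2524652 ]), 'eef_rot': array([-5.63749466e-05,  1.57198892e-01,  9.87566525e-01, -9.28983739e-04]), 'force': array([-0.46358201,  0.46846042,  0.06844503]), 'ft_torque': array([-0.00049038, -0.07241705,  0.0368783 ]), 'gripper_width': 0.08523165572398088}
side [[527.2710973614726, 0.0, 319.76716956681173], [0.0, 527.2710973614726, 250.32672395579965], [0.0, 0.0, 1.0]] [-0.0199995  -1.15053309  0.65296863] [-0.5214695820452201, 0.8204054976541207, -0.20165292819885, 0.11975137147150933]
top [[594.6217853161006, 0.0, 321.5981953611714], [0.0, 594.6217853161006, 253.79361046957382], [0.0, 0.0, 1.0]] [ 0.33465782 -0.04277209  1.61358628] [-0.05199120269519549, 0.7141918677235869, -0.6968469796339479, 0.040387843404248516]
wrist [[347.8932320786963, 0.0, 321.9850999465195], [0.0, 347.8932320786963, 236.0687727331162], [0.0, 0.0, 1.0]] [0.12752433 0.61619097 0.37342477] [0.11453887099820952, 0.801266290561843, 0.5815534983729224, 0.08153960491647616]
```

View pics/top0.png

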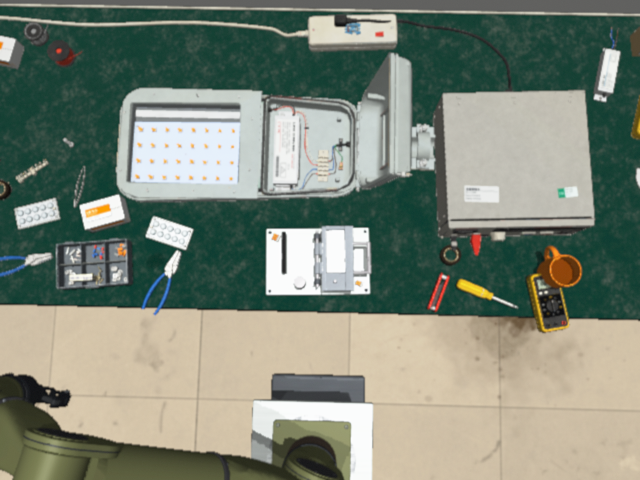

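View pics/side0.png

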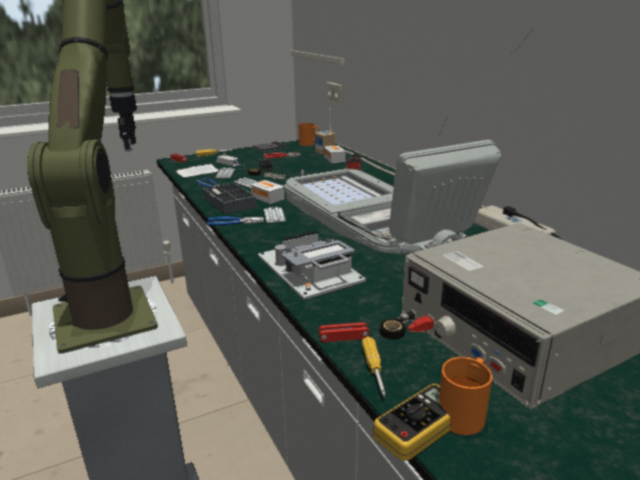

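The top view shows the fixture near px (318,262). The bar handle is on the right at about (362,260), and the boss on the left at (300,283). Next I'll measure it.

```bash
cat > h.py <<'E'
import numpy as np, cv2
from scipy.spatial.transform import Rotation as R
from rig import env, optics
def q(v): return R.from_quat([v[1],v[2],v[3],v[0]])
def ray(c,u,v,z):
    K=c["intrinsics"]; d=q(c["rotation"]).apply(np.linalg.inv(K)@[u,v,1]); e=np.array(c["eye"])
    return e+d*(z-e[2])/d[2]
def pt(c,u,v):
    K=c["intrinsics"]; zz=c["z_map"][int(v),int(u)]
    return np.array(c["eye"])+q(c["rotation"]).apply(np.linalg.inv(K)@[u,v,1])*zz
def proj(c,p):
    x=q(c["rotation"]).inv().apply(np.array(p)-c["eye"]); k=c["intrinsics"]@x; return k[:2]/k[2]
def cloud(c):
    K=c["intrinsics"]; v,u=np.mgrid[:480,:640]; zz=c["z_map"]
    d=np.stack([u,v,np.ones_like(u)],-1)@np.linalg.inv(K).T
    return np.array(c["eye"])+ (d*zz[...,None]).reshape(-1,3)@q(c["rotation"]).as_matrix().T
def crop(c,name,u0,u1,v0,v1,s):
    cv2.imwrite(f"pics/{name}.png",cv2.resize(c["pixels"][v0:v1,u0:u1,::-1],None,fx=s,fy=s,interpolation=cv2.INTER_CUBIC))
E
python3 - <<'E'
from h import *
c=optics.capture("top"); crop(c,"topc",250,390,210,310,5)
P=cloud(c).reshape(480,640,3)
# plate: height band 0.006..0.014 
reg=np.zeros((480,640),bool); reg[215:305,255:380]=1
px=c["pixels"].astype(int); white=(px.min(-1)>120)
m=reg&white&(abs(P[...,2]-.01)<.006)
pts=np.array([ray(c,u,v,.01)[:2] for v,u in np.argwhere(m)],np.float32)
print(m.sum(),cv2.minAreaRect(pts), P[m][:,2].mean())
m=reg&(P[...,2]>.05)
pts=P[m][:,:2].astype(np.float32); print(m.sum(),cv2.minAreaRect(pts),P[m][:,2].mean(),P[m].min(0),P[m].max(0))
E
```

```text
3482 ((0.5262583494186401, -0.002294793725013733), (0.18247473239898682, 0.2794284224510193), 1.93251371383667) 0.010383996846554772
2874 ((0.4732547402381897, -0.028017424046993256), (0.27805295586586, 0.23198390007019043), 1.9946717023849487) 0.09561466547200088 [ 0.33465782 -0.14182419  0.05015387] [0.61288469 0.09229432 1.61358628]
```

View pics/topc.png

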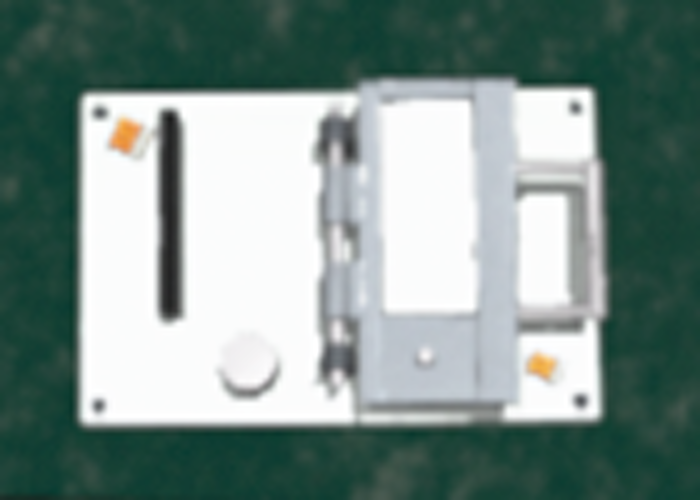

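The crop shows the boss at px (299.6,282.4), the bar at (369,257) and the screw tip at (335,281). I'll cross-check these against the plate fit.

Run:
```python
from h import *
c=optics.capture("top"); P=cloud(c).reshape(480,640,3)
boss=ray(c,250+248.5/5,210+363/5,.061); print("boss",boss)
b1=ray(c,250+596/5,210+162/5,.07);b2=ray(c,250+597/5,210+316/5,.07);print("bar",b1,b2,(b1+b2)/2)
print("rubber",ray(c,250+171/5,210+112/5,.061),ray(c,250+171/5,210+318/5,.061))
for a in (1.93,-1.93):
    M=R.from_euler('z',a,degrees=True); o=np.array([.5263,-.0023,0])
    print(a,"boss",o+M.apply([-.061,.047,.061]),"bar",o+M.apply([0,-.135,.065]),"rub",o+M.apply([.06,.089,.061]),o+M.apply([-.06,.089,.061]))
for u in range(362,374): print(u,P[257,u].round(3))
w=optics.capture("side"); print("proj", proj(w,o)); 
for M in [R.from_euler('z',a,degrees=True) for a in (1.93,-1.93)]: print([proj(w,o+M.apply([sx*.09,sy*.14,.01])).round(1) for sx in(1,-1) for sy in (1,-1)])
crop(w,"sidec",240,380,220,310,5)
```

```text
boss [0.46107968 0.04076919 0.061     ]
bar [ 0.57038086 -0.13880931  0.07      ] [ 0.48929004 -0.1405551   0.07      ] [ 0.52983545 -0.13968221  0.07      ]
rubber [0.59329442 0.08588816 0.061     ] [0.48375513 0.08218741 0.061     ]
1.93 boss [0.46375172 0.04261895 0.061     ] bar [ 0.5308466  -0.13722342  0.065     ] rub [0.58326858 0.08867022 0.061     ] [0.46333665 0.0846288  0.061     ]
-1.93 boss [0.46691749 0.04672773 0.061     ] bar [ 0.5217534  -0.13722342  0.065     ] rub [0.58926335 0.0846288  0.061     ] [0.46933142 0.08867022 0.061     ]
362 [ 0.539 -0.124  0.01 ]
363 [ 0.539 -0.126  0.009]
364 [ 0.539 -0.129  0.012]
365 [ 0.539 -0.132  0.014]
366 [ 0.538 -0.134  0.019]
367 [ 0.531 -0.134  0.071]
368 [ 0.531 -0.136  0.072]
369 [ 0.53  -0.138  0.084]
370 [ 0.531 -0.141  0.074]
371 [ 0.541 -0.149  0.001]
372 [ 0.541 -0.151 -0.   ]
373 [ 0.54  -0.154  0.006]
proj [309.39417258 267.80188811]
[array([313.9, 239.3]), array([365.9, 277.7]), array([258.1, 252.6]), array([303.6, 295.6])]
[array([317.6, 239.4]), array([364. , 279.5]), array([260.5, 251.1]), array([299.1, 295.4])]
```

View pics/sidec.png

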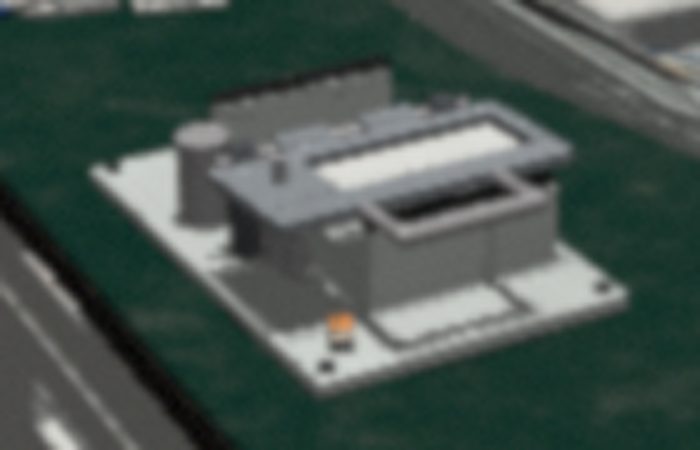

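Plate 182×279 mm matches, and yaw is about +1.9°. Boss and bar positions agree to about 3 mm, so I'll write a helper that converts targets to move units.

```bash
cat >> h.py <<'E'
def need(pos,yaw,s=None):
    "pos TCP target, yaw deg of the tool y axis (world), tool down -> tool-frame units"
    s=s or env.observe(); T=q(s["eef_rot"])
    y=np.array([np.cos(np.radians(yaw)),np.sin(np.radians(yaw)),0]); z=np.array([0,0,-1.])
    G=R.from_matrix(np.stack([np.cross(y,z),y,z],1))
    d=T.inv().apply(np.array(pos)-s["tcp_pos"])/.025
    print("t",round(s["time"],2),"tcp",s["tcp_pos"].round(4),"shift units",d.round(2),"turn units",((T.inv()*G).as_rotvec()/.12).round(2),"shift in goal axes",(G.inv().apply(np.array(pos)-s["tcp_pos"])/.025).round(2),"F",s["force"].round(1),"w",round(s["gripper_width"],4),"j",s["joints"].round(2))
E
python3 -c "
from h import *
need([.53,-.138,.25],92)"
```

```text
t 0.3 tcp [0.194  0.5939 0.253 ] shift units [-21.87 -23.66   0.13] turn units [-0.   -0.   -2.92] shift in goal axes [-12.41 -29.73   0.12] F [1.  0.1 0.6] w 0.0852 j [-1.22  0.69 -0.19  1.57  0.16  0.9  -0.22]
```

```bash
python3 -m handwheel '[[-0.7,-0.8,0,0,0,-0.5],[-0.7,-0.8,0,0,0,-0.5],[-0.6,-0.9,0,0,0,-0.5],[-0.6,-0.9,0,0,0,-0.5],[-0.5,-0.9,0,0,0,-0.5],[-0.5,-1,0,0,0,-0.42],[-0.4,-1,0,0,0,0],[-0.4,-1,0,0,0,0],[-0.4,-1,0,0,0,0],[-0.4,-1,0,0,0,0]]' 160 40
python3 -c "
from h import *
need([.53,-.138,.25],92)"
```

```text
time: 1.13
tcp_pos: [0.3053, 0.3483, 0.2534]
eef_rot: [0.0, -0.017, 1.0, 0.0]
force: [-0.7, -0.2, -0.0]
gripper_width: 0.0318
t 1.13 tcp [0.3053 0.3483 0.2534] shift units [ -8.31 -19.75   0.13] turn units [ 0.  0. -0.] shift in goal axes [ -8.3  -19.75   0.14] F [-0.7 -0.2 -0. ] w 0.0318 j [-0.73  0.5  -0.33  2.03  0.26  0.65  0.37]
```

```bash
python3 -m handwheel '[[-0.41,-0.98,0,0,0,0],[-0.41,-0.98,0,0,0,0],[-0.41,-0.98,0,0,0,0],[-0.41,-0.98,0,0,0,0],[-0.41,-0.98,0,0,0,0],[-0.41,-0.98,0,0,0,0],[-0.41,-0.98,0,0,0,0],[-0.41,-0.98,0,0,0,0],[-0.41,-0.98,0,0,0,0],[-0.41,-0.98,0,0,0,0]]'
python3 -m handwheel '[[-0.41,-0.98,0,0,0,0],[-0.41,-0.98,0,0,0,0],[-0.41,-0.98,0,0,0,0],[-0.41,-0.98,0,0,0,0],[-0.41,-0.98,0,0,0,0],[-0.41,-0.98,0,0,0,0],[-0.41,-0.98,0,0,0,0],[-0.41,-0.98,0,0,0,0],[-0.4,-0.98,0,0,0,0],[0,0,0,0,0,0]]'
python3 -c "
from h import *
need([.53,-.138,.068],92)
c=optics.capture('wrist'); cv2.imwrite('pics/w1.png',c['pixels'][:,:,::-1])
print(proj(c,[.53,-.138,.065]))"
```

```text
time: 1.97
tcp_pos: [0.4163, 0.1069, 0.2535]
eef_rot: [0.0, -0.017, 1.0, 0.0]
force: [2.1, -0.3, -0.6]
gripper_width: 0.0317
time: 2.8
tcp_pos: [0.517, -0.1156, 0.253]
eef_rot: [0.001, -0.013, 1.0, -0.002]
force: [0.7, -0.9, 0.4]
gripper_width: 0.032
t 2.8 tcp [ 0.517  -0.1156  0.253 ] shift units [-0.48 -0.88  7.41] turn units [-0.03  0.02 -0.07] shift in goal axes [-0.49 -0.92  7.4 ] F [ 0.7 -0.9  0.4] w 0.032 j [ 0.37  0.58 -0.38  1.85  0.3   0.77  1.42]
[297.70311419 228.30509835]
```

View pics/w1.png

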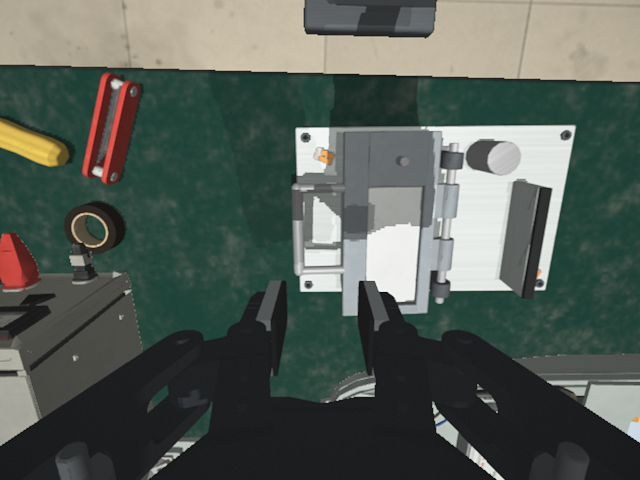

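The wrist view shows the bar at px (298,230), where the projection puts it, and the arms reach in to the frame. I'll centre over it and descend.

```bash
python3 -m handwheel '[[-0.25,-0.45,0,0,0,0],[-0.25,-0.45,0,0,0,0],[0,0,0.8,0,0,0],[0,0,0.8,0,0,0],[0,0,0.8,0,0,0],[0,0,0.8,0,0,0],[0,0,0.6,0,0,0],[0,0,0.2,0,0,0],[0,0,0,0,0,0],[0,0,0,0,0,0]]'
python3 -c "
from h import *
need([.53,-.138,.068],92)
c=optics.capture('wrist'); cv2.imwrite('pics/w2.png',c['pixels'][:,:,::-1])
print(proj(c,[.53,-.138,.065]),pt(c,*proj(c,[.53,-.138,.070])))"
```

```text
time: 3.68
tcp_pos: [0.5289, -0.1304, 0.1537]
eef_rot: [0.0, -0.018, 1.0, 0.0]
force: [0.1, -0.3, -0.4]
gripper_width: 0.0316
t 3.68 tcp [ 0.5289 -0.1304  0.1537] shift units [-0.03 -0.31  3.43] turn units [0.   0.   0.01] shift in goal axes [-0.03 -0.31  3.43] F [ 0.1 -0.3 -0.4] w 0.0316 j [ 0.34  0.74 -0.31  1.9   0.39  0.56  1.38]
[309.34694566 251.38322027] [ 0.52723862 -0.13778198  0.07794257]
```

View pics/w2.png

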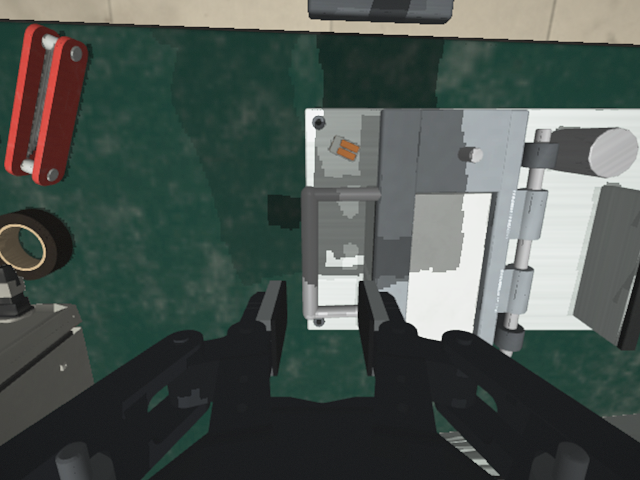

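The bar is at px (310,250) and agrees with the projection (309,251). Next: shift −0.31 in y, descend, close.

```bash
python3 -m handwheel '[[0,-0.31,0,0,0,0],[0,0,0,0,0,0],[0,0,0.5,0,0,0],[0,0,0.5,0,0,0],[0,0,0.5,0,0,0],[0,0,0.5,0,0,0],[0,0,0.5,0,0,0],[0,0,0.5,0,0,0],[0,0,0.4,0,0,0],[0,0,0,0,0,0]]'
python3 -c "
from h import *
need([.53,-.138,.068],92)"
```

```text
time: 4.57
tcp_pos: [0.5281, -0.139, 0.067]
eef_rot: [-0.001, -0.017, 1.0, 0.0]
force: [-0.2, 0.1, -0.0]
gripper_width: 0.0317
t 4.57 tcp [ 0.5281 -0.139   0.067 ] shift units [-0.08  0.04 -0.04] turn units [ 0.   -0.02 -0.01] shift in goal axes [-0.08  0.04 -0.04] F [-0.2  0.1 -0. ] w 0.0317 j [ 0.3   0.89 -0.22  1.93  0.47  0.38  1.33]
```

```bash
python3 -m handwheel '[[0,0,0,0,0,0],[0,0,0,0,0,0],[0,0,0,0,0,0],[0,0,0,0,0,0],[0,0,0,0,0,0],[0,0,0,0,0,0],[0,0,0,0,0,0],[0,0,0,0,0,0],[0,0,0,0,0,0],[0,0,0,0,0,0]]' 255 35
python3 - <<'E'
from h import *
s=env.observe(); need([.53,-.138,.068],92)
# arc rows in tool axes (tool y ~ +y fixture, tool z down): 
r=.135; n=30
th=np.linspace(0,np.pi,n+1); y=-r*np.cos(th); z=r*np.sin(th)
print(np.c_[np.degrees(th[1:]),np.diff(y)/.025,-np.diff(z)/.025].round(2))
E
```

```text
time: 5.4
tcp_pos: [0.5292, -0.138, 0.0683]
eef_rot: [0.0, -0.018, 1.0, 0.001]
force: [0.6, 5.4, 0.7]
gripper_width: 0.009
t 5.4 tcp [ 0.5292 -0.138   0.0683] shift units [-0.03 -0.    0.01] turn units [0.01 0.01 0.  ] shift in goal axes [-0.03 -0.    0.01] F [0.6 5.4 0.7] w 0.009 j [ 0.3   0.88 -0.22  1.93  0.47  0.38  1.33]
[[ 6.00e+00  3.00e-02 -5.60e-01]
 [ 1.20e+01  9.00e-02 -5.60e-01]
 [ 1.80e+01  1.50e-01 -5.50e-01]
 [ 2.40e+01  2.00e-01 -5.30e-01]
 [ 3.00e+01  2.60e-01 -5.00e-01]
 [ 3.60e+01  3.10e-01 -4.70e-01]
 [ 4.20e+01  3.60e-01 -4.40e-01]
 [ 4.80e+01  4.00e-01 -4.00e-01]
 [ 5.40e+01  4.40e-01 -3.60e-01]
 [ 6.00e+01  4.70e-01 -3.10e-01]
 [ 6.60e+01  5.00e-01 -2.60e-01]
 [ 7.20e+01  5.30e-01 -2.00e-01]
 [ 7.80e+01  5.50e-01 -1.50e-01]
 [ 8.40e+01  5.60e-01 -9.00e-02]
 [ 9.00e+01  5.60e-01 -3.00e-02]
 [ 9.60e+01  5.60e-01  3.00e-02]
 [ 1.02e+02  5.60e-01  9.00e-02]
 [ 1.08e+02  5.50e-01  1.50e-01]
 [ 1.14e+02  5.30e-01  2.00e-01]
 [ 1.20e+02  5.00e-01  2.60e-01]
 [ 1.26e+02  4.70e-01  3.10e-01]
 [ 1.32e+02  4.40e-01  3.60e-01]
 [ 1.38e+02  4.00e-01  4.00e-01]
 [ 1.44e+02  3.60e-01  4.40e-01]
 [ 1.50e+02  3.10e-01  4.70e-01]
 [ 1.56e+02  2.60e-01  5.00e-01]
 [ 1.62e+02  2.00e-01  5.30e-01]
 [ 1.68e+02  1.50e-01  5.50e-01]
 [ 1.74e+02  9.00e-02  5.60e-01]
 [ 1.80e+02  3.00e-02  5.60e-01]]
```

Gripped (9 mm opening). Swing, first third.

```bash
python3 -m handwheel '[[0,0.03,-0.56,0,0,0],[0,0.09,-0.56,0,0,0],[0,0.15,-0.55,0,0,0],[0,0.2,-0.53,0,0,0],[0,0.26,-0.5,0,0,0],[0,0.31,-0.47,0,0,0],[0,0.36,-0.44,0,0,0],[0,0.4,-0.4,0,0,0],[0,0.44,-0.36,0,0,0],[0,0.47,-0.31,0,0,0]]'
python3 - <<'E'
from h import *
need([.525,-.003-.0675,.068+.117],92)
E
```

```text
time: 6.23
tcp_pos: [0.5267, -0.0685, 0.1839]
eef_rot: [-0.0, -0.018, 1.0, 0.002]
force: [6.8, 9.6, -24.6]
gripper_width: 0.0089
t 6.23 tcp [ 0.5267 -0.0685  0.1839] shift units [ 0.07 -0.08 -0.04] turn units [ 0.03 -0.    0.01] shift in goal axes [ 0.07 -0.08 -0.04] F [  6.8   9.6 -24.6] w 0.0089 j [ 0.24  0.68 -0.32  1.91  0.35  0.6   1.3 ]
```

There's an inward radial pull of about 26 N, so I'm 2–3 mm too far out. Trimming inward as I continue.

```bash
python3 -m handwheel '[[0,0.52,-0.21,0,0,0],[0,0.54,-0.16,0,0,0],[0,0.55,-0.13,0,0,0],[0,0.56,-0.07,0,0,0],[0,0.56,-0.03,0,0,0],[0,0.56,0.03,0,0,0],[0,0.56,0.09,0,0,0],[0,0.54,0.15,0,0,0],[0,0.53,0.2,0,0,0],[0,0.5,0.26,0,0,0]]'
python3 - <<'E'
from h import *
need([.522,-.003+.0675,.068+.117],92)
E
```

```text
time: 7.07
tcp_pos: [0.5223, 0.062, 0.1827]
eef_rot: [0.001, -0.016, 1.0, -0.002]
force: [2.4, -4.3, -1.2]
gripper_width: 0.0086
t 7.07 tcp [0.5223 0.062  0.1827] shift units [ 0.01  0.1  -0.09] turn units [-0.04  0.01 -0.03] shift in goal axes [ 0.01  0.1  -0.09] F [ 2.4 -4.3 -1.2] w 0.0086 j [-0.03  0.67 -0.28  1.93  0.33  0.58  1.06]
```

```bash
python3 -m handwheel '[[0,0.47,0.31,0,0,0],[0,0.44,0.36,0,0,0],[0,0.4,0.4,0,0,0],[0,0.36,0.44,0,0,0],[0,0.31,0.47,0,0,0],[0,0.26,0.5,0,0,0],[0,0.2,0.53,0,0,0],[0,0.15,0.53,0,0,0],[0,0.09,0.5,0,0,0],[0,0.03,0.5,0,0,0]]'
python3 - <<'E'
from h import *
need([.52,.132,.068],92)
c=optics.capture("top"); crop(c,"top3",250,390,210,310,5)
w=optics.capture("side"); crop(w,"side3",220,360,190,310,5)
E
```

```text
time: 7.9
tcp_pos: [0.52, 0.1315, 0.0681]
eef_rot: [0.0, -0.017, 1.0, -0.001]
force: [-0.1, -0.3, 2.3]
gripper_width: 0.0091
t 7.9 tcp [0.52   0.1315 0.0681] shift units [-0.    0.02  0.01] turn units [-0.01  0.01 -0.01] shift in goal axes [-0.    0.02  0.01] F [-0.1 -0.3  2.3] w 0.0091 j [-0.24  0.87 -0.16  1.96  0.39  0.34  0.89]
```

View pics/side3.png

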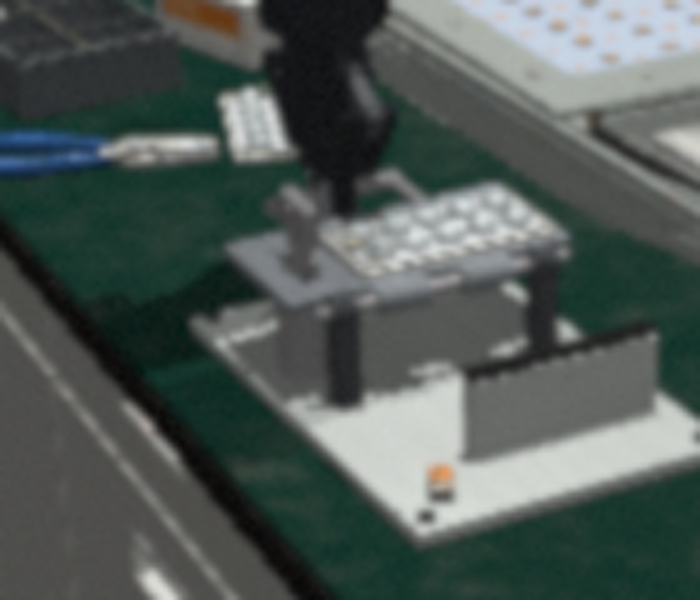

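The carrier lies on the left bed, lenses up, with the wing standing at about crop (295,220). I'll press lightly to be sure it's seated on the stop.

```bash
python3 -m handwheel '[[0,0,0.1,0,0,0],[0,0,0.1,0,0,0],[0,0,0,0,0,0],[0,0,0,0,0,0],[0,0,0,0,0,0],[0,0,0,0,0,0],[0,0,0,0,0,0],[0,0,0,0,0,0],[0,0,0,0,0,0],[0,0,0,0,0,0]]'
python3 - <<'E'
from h import *
need([.52,.132,.068],92)
E
```

```text
time: 8.83
tcp_pos: [0.52, 0.1317, 0.0638]
eef_rot: [0.0, -0.017, 1.0, -0.0]
force: [3.6, -2.0, 2.6]
gripper_width: 0.0087
t 8.83 tcp [0.52   0.1317 0.0638] shift units [-0.    0.01 -0.17] turn units [-0.    0.01 -0.01] shift in goal axes [-0.    0.01 -0.17] F [ 3.6 -2.   2.6] w 0.0087 j [-0.24  0.88 -0.16  1.96  0.39  0.33  0.89]
```

```bash
python3 -m handwheel '[[0,0,0.1,0,0,0],[0,0,0.1,0,0,0],[0,0,0.1,0,0,0],[0,0,0,0,0,0],[0,0,0,0,0,0],[0,0,0,0,0,0],[0,0,0,0,0,0],[0,0,0,0,0,0],[0,0,0,0,0,0],[0,0,0,0,0,0]]'
python3 - <<'E'
from h import *
need([.52,.132,.068],92)
c=optics.capture("side"); P=cloud(c).reshape(480,640,3)
crop(c,"side4",220,360,190,310,5)
# frame top plane: fit points in frame area near screw
M=R.from_euler('z',1.93,degrees=True); L=M.inv().apply(P.reshape(-1,3)-[.525,-.003,0])
c2=optics.capture("top"); L2=M.inv().apply(cloud(c2)-[.525,-.003,0])
for n,l in(("side",L),("top",L2)):
  for (y0,y1) in ((.02,.04),(.055,.07),(.075,.09)):
    k=(abs(l[:,0]+.06)<.02)&(l[:,1]>y0)&(l[:,1]<y1)&(l[:,2]>.05)&(l[:,2]<.085); print(n,y0,k.sum(),np.median(l[k,2]).round(4) if k.any() else None)
E
```

```text
time: 9.67
tcp_pos: [0.5206, 0.1318, 0.0592]
eef_rot: [0.002, -0.017, 1.0, -0.0]
force: [-1.7, -3.9, 32.5]
gripper_width: 0.0088
t 9.67 tcp [0.5206 0.1318 0.0592] shift units [ 0.02  0.01 -0.35] turn units [-0.    0.03 -0.01] shift in goal axes [ 0.02  0.01 -0.35] F [-1.7 -3.9 32.5] w 0.0088 j [-0.24  0.89 -0.15  1.96  0.4   0.31  0.89]
side 0.02 51 0.0688
side 0.055 16 0.0688
side 0.075 20 0.0679
top 0.02 107 0.0694
top 0.055 64 0.0685
top 0.075 77 0.0692
```

The frame top reads 69 mm and level in both views, with a firm 32 N stop, so it is flat. Release, rise, look at the wing.

```bash
python3 -m handwheel '[[0,0,-0.25,0,0,0],[0,0,0,0,0,0],[0,0,0,0,0,0],[0,0,0,0,0,0],[0,0,0,0,0,0],[0,0,-0.5,0,0,0],[0,0,-0.8,0,0,0],[0,0,-0.9,0,0,0],[0,0,-1,0,0,0],[0,0,-1,0,0,0]]' 160
python3 -m handwheel '[[0,0,-1,0,0,0],[0,0,-1,0,0,0],[0,0,-0.5,0,0,0],[0,0,0,0,0,0],[0,0,0,0,0,0],[0,0,0,0,0,0],[0,0,0,0,0,0],[0,0,0,0,0,0],[0,0,0,0,0,0],[0,0,0,0,0,0]]'
python3 - <<'E'
from h import *
need([.46,.042,.2],92)
c=optics.capture("wrist"); cv2.imwrite("pics/w5.png",c["pixels"][:,:,::-1])
t=optics.capture("top"); crop(t,"top5",250,390,210,310,5)
print(proj(c,[.462,.042,.111]),proj(t,[.462,.042,.111]))
M=R.from_euler('z',1.93,degrees=True)
for n,cc in(("w",c),("t",t)):
    p=cloud(cc); k=(p[:,2]>.095)&(p[:,2]<.125)&(np.hypot(p[:,0]-.462,p[:,1]-.042)<.035)
    pp=p[k]; print(n,k.sum(),pp.mean(0),cv2.minAreaRect(pp[:,:2].astype(np.float32)),cv2.boxPoints(cv2.minAreaRect(pp[:,:2].astype(np.float32))).round(4).tolist())
E
```

```text
time: 10.6
tcp_pos: [0.5187, 0.132, 0.1675]
eef_rot: [-0.001, -0.018, 1.0, -0.0]
force: [0.0, -0.4, 0.7]
gripper_width: 0.032
time: 11.43
tcp_pos: [0.5193, 0.132, 0.2292]
eef_rot: [-0.001, -0.017, 1.0, -0.0]
force: [0.5, 0.1, -0.4]
gripper_width: 0.0316
t 11.43 tcp [0.5193 0.132  0.2292] shift units [ 2.49 -3.51  1.17] turn units [-0.   -0.01 -0.  ] shift in goal axes [ 2.49 -3.51  1.17] F [ 0.5  0.1 -0.4] w 0.0316 j [-0.14  0.62 -0.31  1.86  0.27  0.71  1.  ]
[190.02623286 150.59088619] [298.21490287 280.59873052]
w 985 [0.46272485 0.04393207 0.10939283] ((0.4630603790283203, 0.042134299874305725), (0.014531551860272884, 0.03548591211438179), 9.09309196472168) [[0.4530999958515167, 0.05849999934434891], [0.4587000012397766, 0.023499999195337296], [0.4729999899864197, 0.025800000876188278], [0.4674000144004822, 0.06080000102519989]]
t 60 [0.46306791 0.04036736 0.10884193] ((0.4629676043987274, 0.04011091589927673), (0.012541579082608223, 0.0304072517901659), 3.5275719165802) [[0.45579999685287476, 0.05490000173449516], [0.4575999975204468, 0.02459999918937683], [0.4702000021934509, 0.025299999862909317], [0.4683000147342682, 0.05570000037550926]]
```

View pics/w5.png

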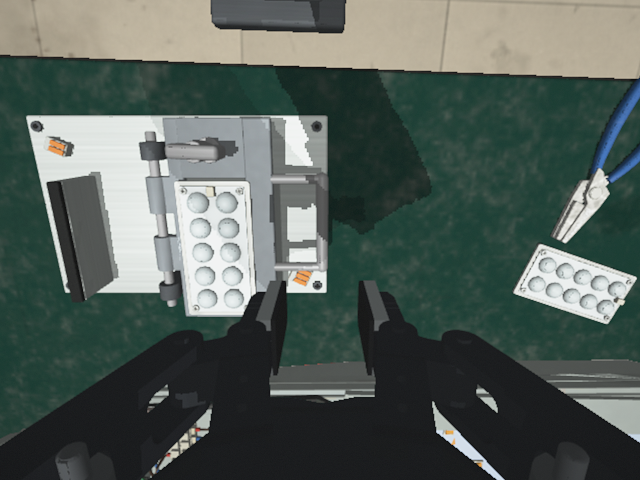

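View pics/top5.png

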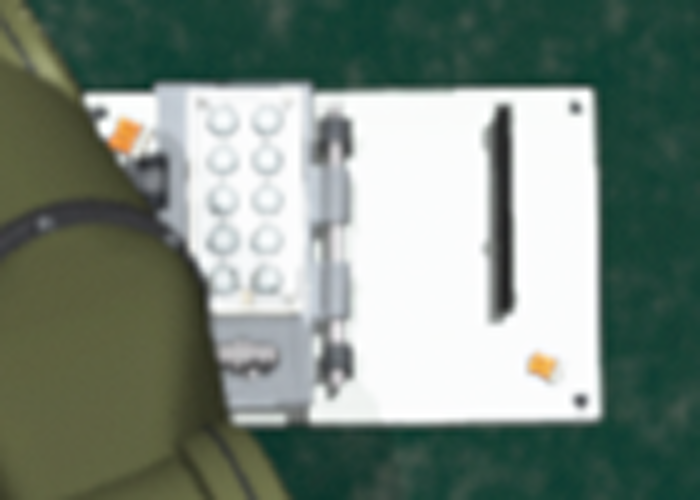

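The wrist view shows the wing at px (193,150), nearly parallel to world y, centre about (0.463,0.042). I'll measure its angle more precisely after moving nearer while turning.

```bash
python3 -m handwheel '[[0.5,-0.7,0,0,0,0],[0.5,-0.7,0,0,0,0],[0.5,-0.7,0,0,0,0],[0.5,-0.7,0,0,0,0],[0.5,-0.7,0,0,0,0],[0,0,0,0,0,0.8],[0,0,0,0,0,0.8],[0,0,0,0,0,0.9],[0,0,0,0,0,0.9],[0,0,0,0,0,0.9]]'
python3 -m handwheel '[[0,0,0,0,0,0.9],[0,0,0,0,0,0.9],[0,0,0,0,0,0.9],[0,0,0,0,0,0.9],[0,0,0,0,0,0.9],[0,0,0,0,0,0.9],[0,0,0,0,0,0.9],[0,0,0,0,0,0.9],[0,0,0,0,0,0.8],[0,0,0,0,0,0]]'
python3 - <<'E'
from h import *
need([.463,.042,.2],5)
c=optics.capture("wrist"); cv2.imwrite("pics/w6.png",c["pixels"][:,:,::-1])
p=cloud(c)
for z0 in (.09,.1,.105,.108):
    k=(p[:,2]>z0)&(p[:,2]<.12)&(np.hypot(p[:,0]-.463,p[:,1]-.042)<.03)
    pp=p[k][:,:2]; m=pp.mean(0); w,v=np.linalg.eigh(np.cov((pp-m).T)); b=cv2.minAreaRect(pp.astype(np.float32))
    print(z0,k.sum(),m,b,np.degrees(np.arctan2(v[1,1],v[0,1])))
E
```

```text
time: 12.37
tcp_pos: [0.4602, 0.0424, 0.2299]
eef_rot: [0.0, 0.241, 0.971, 0.0]
force: [-0.6, -0.4, 0.2]
gripper_width: 0.0316
time: 13.2
tcp_pos: [0.4601, 0.0426, 0.2298]
eef_rot: [0.0, 0.661, 0.751, 0.0]
force: [-0.7, -1.0, -0.0]
gripper_width: 0.0322
t 13.2 tcp [0.4601 0.0426 0.2298] shift units [-0.04  0.11  1.19] turn units [0.   0.   0.33] shift in goal axes [-0.03  0.11  1.19] F [-0.7 -1.  -0. ] w 0.0322 j [-0.27  0.53  0.12  2.08 -0.12  0.55  0.06]
0.09 795 [0.46216146 0.04399544] ((0.4626338481903076, 0.04179967939853668), (0.014167428016662598, 0.03610377758741379), 6.958056926727295) 89.6144344532759
0.1 740 [0.46226798 0.04330587] ((0.4627368748188019, 0.04176826775074005), (0.013970844447612762, 0.0360201857984066), 6.842259407043457) 89.59106637187267
0.105 710 [0.46235133 0.04292842] ((0.4627702832221985, 0.04171187803149223), (0.01391778327524662, 0.03589657321572304), 6.953243255615234) 89.55538295608845
0.108 637 [0.46241352 0.04262789] ((0.4627639055252075, 0.0416775718331337), (0.012526246719062328, 0.03588099032640457), 3.982896327972412) 89.27963835819602
```

View pics/w6.png

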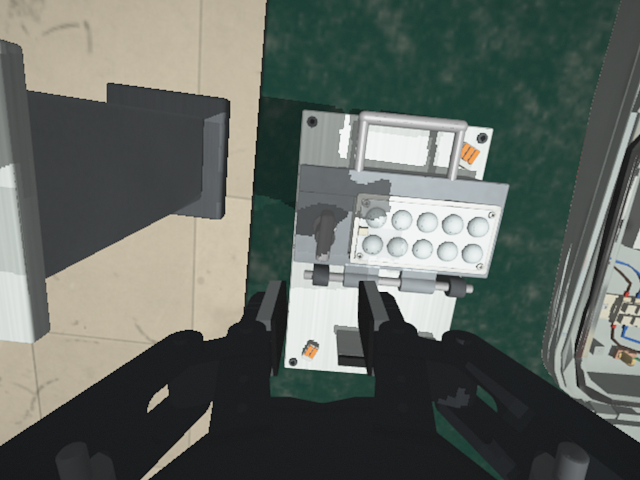

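The wing is at px (322,232), long axis near 92° in world, centre (0.4627,0.0418), 36 mm long as specified. I'll align the jaws at about 3° and descend to TCP z 0.107.

```bash
python3 -m handwheel '[[-0.02,0.1,0,0,0,0.3],[0,0,0,0,0,0.3],[0,0,0.5,0,0,0],[0,0,0.7,0,0,0],[0,0,0.8,0,0,0],[0,0,0.8,0,0,0],[0,0,0.7,0,0,0],[0,0,0,0,0,0],[0,0,0,0,0,0],[0,0,0,0,0,0]]'
python3 - <<'E'
from h import *
need([.4627,.0418,.107],3)
c=optics.capture("wrist"); cv2.imwrite("pics/w7.png",c["pixels"][:,:,::-1])
s=optics.capture("side");crop(s,"s7",220,360,190,310,5)
E
```

```text
time: 14.08
tcp_pos: [0.4631, 0.0422, 0.1429]
eef_rot: [0.0, 0.687, 0.727, 0.0]
force: [-0.3, -0.2, 0.2]
gripper_width: 0.0319
t 14.08 tcp [0.4631 0.0422 0.1429] shift units [-0.01 -0.02  1.44] turn units [ 0.01 -0.    0.04] shift in goal axes [-0.01 -0.02  1.44] F [-0.3 -0.2  0.2] w 0.0319 j [-0.24  0.69  0.08  2.15 -0.17  0.31  0.04]
```

View pics/w7.png

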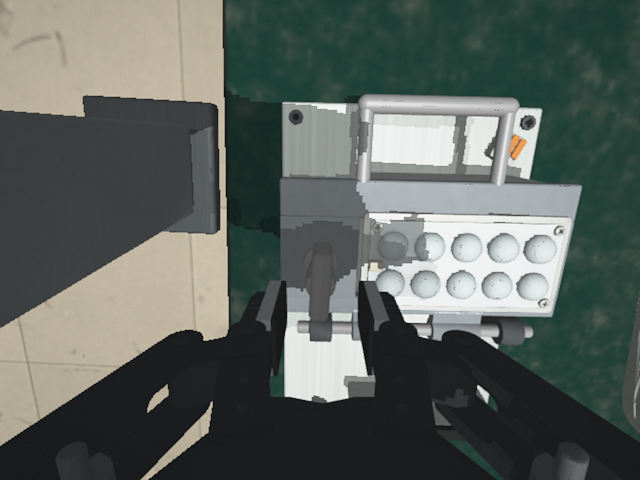

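View pics/s7.png

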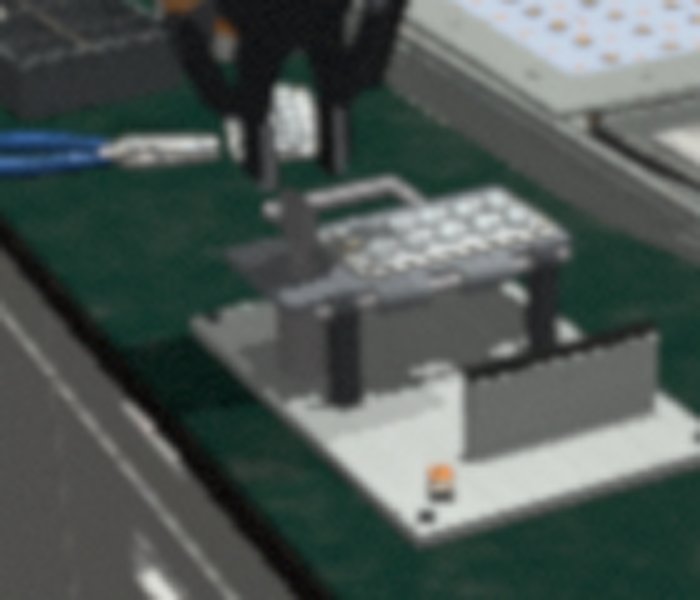

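The wing (px 321,280) is centred between the pads (285–360). Descend and grip.

```bash
python3 -m handwheel '[[0,0,0.3,0,0,0],[0,0,0.4,0,0,0],[0,0,0.4,0,0,0],[0,0,0.34,0,0,0],[0,0,0,0,0,0],[0,0,0,0,0,0],[0,0,0,0,0,0],[0,0,0,0,0,0],[0,0,0,0,0,0],[0,0,0,0,0,0]]'
python3 -m handwheel '[[0,0,0,0,0,0],[0,0,0,0,0,0],[0,0,0,0,0,0],[0,0,0,0,0,0],[0,0,0,0,0,0],[0,0,0,0,0,0],[0,0,0,0,0,0],[0,0,0,0,0,0],[0,0,0,0,0,0],[0,0,0,0,0,0]]' 255 50
python3 - <<'E'
from h import *
need([.4627,.0418,.107],3)
print(env.observe()["ft_torque"])
E
```

```text
time: 15.02
tcp_pos: [0.4628, 0.0423, 0.1066]
eef_rot: [0.0, 0.687, 0.727, 0.0]
force: [-0.5, 0.5, 0.6]
gripper_width: 0.032
time: 15.85
tcp_pos: [0.4623, 0.0422, 0.1066]
eef_rot: [-0.0, 0.686, 0.727, -0.0]
force: [-1.4, -0.6, 5.7]
gripper_width: 0.0134
t 15.85 tcp [0.4623 0.0422 0.1066] shift units [-0.02  0.01 -0.01] turn units [-0.   -0.    0.04] shift in goal axes [-0.02  0.01 -0.01] F [-1.4 -0.6  5.7] w 0.0134 j [-0.22  0.76  0.06  2.17 -0.18  0.22  0.05]
[ 0.00392289  0.27832062 -0.04270402]
```

The opening is 13.4 mm where ~10 was expected. Wait a beat, then check.

```bash
python3 -m handwheel '[[0,0,0,0,0,0],[0,0,0,0,0,0],[0,0,0,0,0,0],[0,0,0,0,0,0],[0,0,0,0,0,0],[0,0,0,0,0,0],[0,0,0,0,0,0],[0,0,0,0,0,0],[0,0,0,0,0,0],[0,0,0,0,0,0]]' 255 50
python3 - <<'E'
from h import *
need([.4627,.0418,.107],3)
c=optics.capture("wrist"); crop(c,"w8",220,420,200,350,4)
s=optics.capture("side");crop(s,"s8",240,320,190,270,7)
E
```

```text
time: 16.68
tcp_pos: [0.4623, 0.0422, 0.1066]
eef_rot: [-0.0, 0.687, 0.727, -0.0]
force: [-1.0, -0.4, 5.0]
gripper_width: 0.0132
t 16.68 tcp [0.4623 0.0422 0.1066] shift units [-0.02  0.01 -0.02] turn units [-0.   -0.    0.04] shift in goal axes [-0.02  0.01 -0.02] F [-1.  -0.4  5. ] w 0.0132 j [-0.22  0.76  0.06  2.17 -0.18  0.22  0.05]
```

View pics/w8.png

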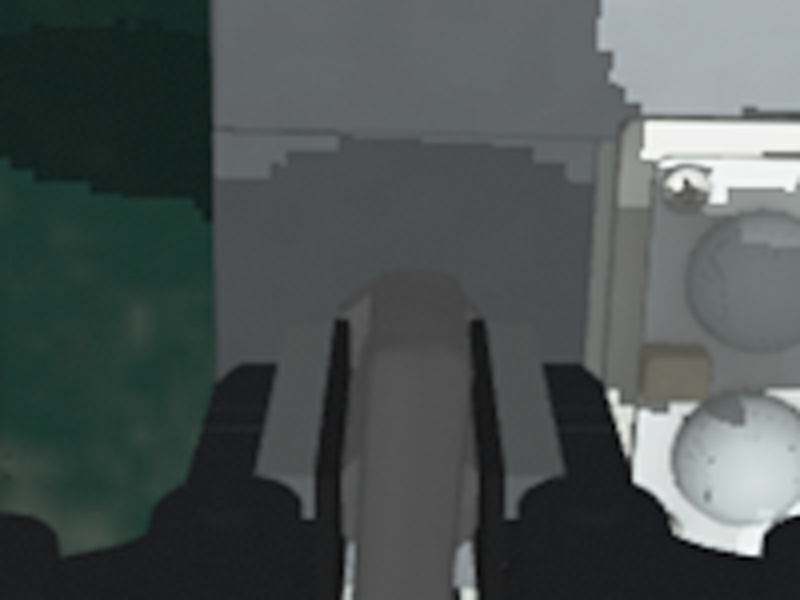

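View pics/s8.png

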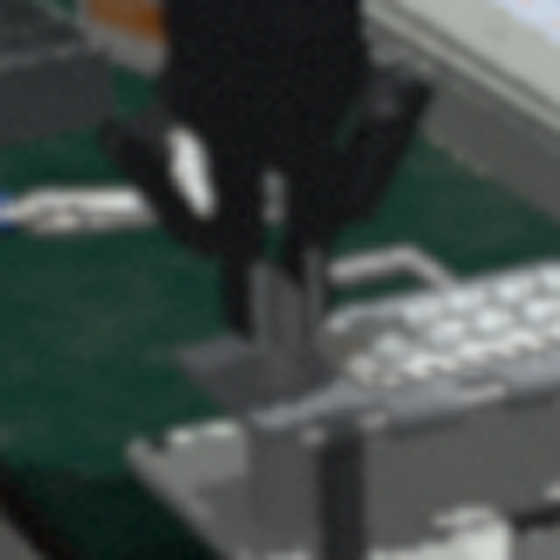

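The fingertips are clamping the wider round head beneath the wing: there are gaps beside the wing at crop (355,400) and (465,400). I'll open a little, rise 7 mm and re-grip.

```bash
python3 -m handwheel '[[0,0,0,0,0,0],[0,0,0,0,0,0],[0,0,-0.1,0,0,0],[0,0,-0.1,0,0,0],[0,0,-0.08,0,0,0],[0,0,0,0,0,0],[0,0,0,0,0,0],[0,0,0,0,0,0],[0,0,0,0,0,0],[0,0,0,0,0,0]]' 190
python3 -m handwheel '[[0,0,0,0,0,0],[0,0,0,0,0,0],[0,0,0,0,0,0],[0,0,0,0,0,0],[0,0,0,0,0,0],[0,0,0,0,0,0],[0,0,0,0,0,0],[0,0,0,0,0,0],[0,0,0,0,0,0],[0,0,0,0,0,0]]' 255 50
python3 - <<'E'
from h import *
need([.4627,.0418,.113],3)
c=optics.capture("wrist"); crop(c,"w9",220,420,200,350,4)
E
```

```text
time: 17.62
tcp_pos: [0.4626, 0.0422, 0.1132]
eef_rot: [-0.0, 0.686, 0.727, -0.0]
force: [-0.2, -0.3, -0.5]
gripper_width: 0.0217
time: 18.45
tcp_pos: [0.4623, 0.0422, 0.1133]
eef_rot: [-0.0, 0.687, 0.727, -0.0]
force: [-2.5, -0.1, 5.2]
gripper_width: 0.0127
t 18.45 tcp [0.4623 0.0422 0.1133] shift units [-0.02  0.01  0.01] turn units [-0.   -0.    0.04] shift in goal axes [-0.02  0.01  0.01] F [-2.5 -0.1  5.2] w 0.0127 j [-0.23  0.75  0.06  2.16 -0.18  0.23  0.05]
```

View pics/w9.png

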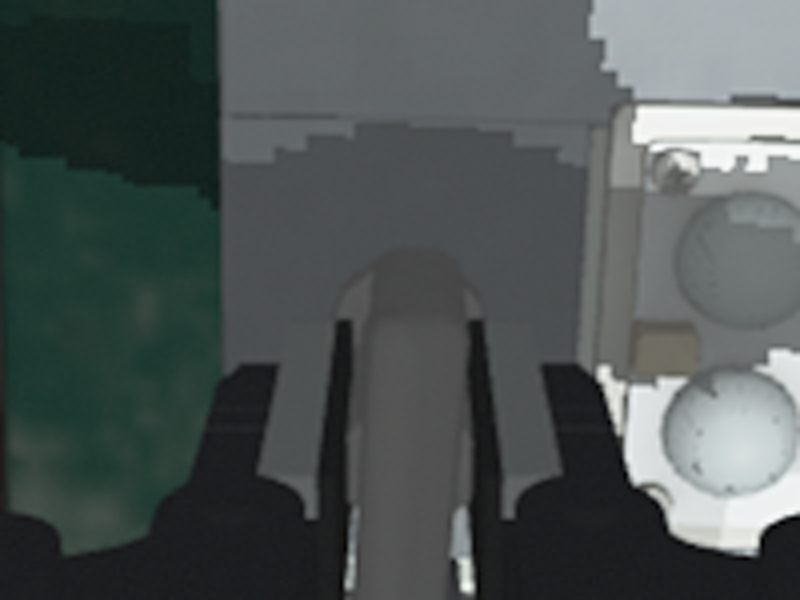

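Still 12.7 mm. I'll try 5 mm higher to learn whether this is the head or the wing itself.

```bash
python3 -m handwheel '[[0,0,0,0,0,0],[0,0,0,0,0,0],[0,0,-0.1,0,0,0],[0,0,-0.1,0,0,0],[0,0,0,0,0,0],[0,0,0,0,0,0],[0,0,0,0,0,0],[0,0,0,0,0,0],[0,0,0,0,0,0],[0,0,0,0,0,0]]' 190
python3 -m handwheel '[[0,0,0,0,0,0],[0,0,0,0,0,0],[0,0,0,0,0,0],[0,0,0,0,0,0],[0,0,0,0,0,0],[0,0,0,0,0,0],[0,0,0,0,0,0],[0,0,0,0,0,0],[0,0,0,0,0,0],[0,0,0,0,0,0]]' 255 50
python3 - <<'E'
from h import *
need([.4627,.0418,.113],3)
s=optics.capture("side");crop(s,"s10",250,310,200,260,10)
E
```

```text
time: 19.33
tcp_pos: [0.4626, 0.0422, 0.1182]
eef_rot: [-0.0, 0.687, 0.727, -0.0]
force: [-0.5, -0.0, -0.1]
gripper_width: 0.0222
time: 20.17
tcp_pos: [0.4623, 0.0422, 0.1184]
eef_rot: [-0.0, 0.687, 0.727, -0.0]
force: [-1.1, -0.4, 5.0]
gripper_width: 0.0122
t 20.17 tcp [0.4623 0.0422 0.1184] shift units [-0.02  0.01  0.22] turn units [-0.   -0.    0.04] shift in goal axes [-0.02  0.01  0.22] F [-1.1 -0.4  5. ] w 0.0122 j [-0.23  0.74  0.06  2.16 -0.18  0.25  0.05]
```

View pics/s10.png

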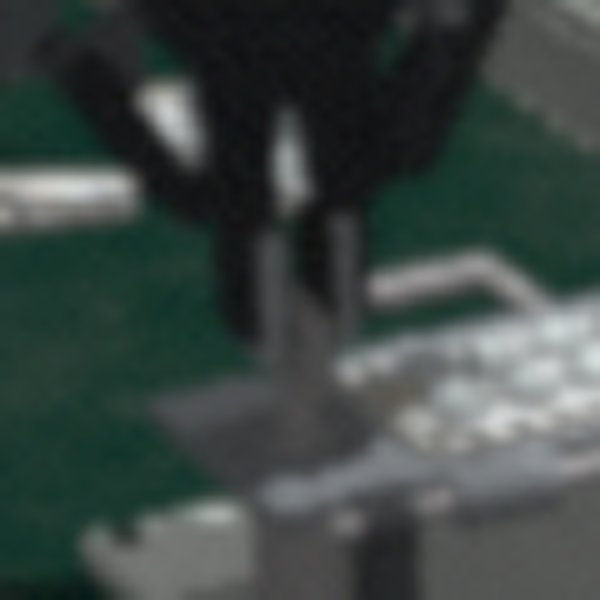

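The wing narrows towards the top and the grip is firm and centred. Turn clockwise ~86° (+z turn), then re-grip.

```bash
python3 -m handwheel '[[0,0,0,0,0,0.5],[0,0,0,0,0,0.8],[0,0,0,0,0,0.8],[0,0,0,0,0,0.8],[0,0,0,0,0,0.8],[0,0,0,0,0,0.8],[0,0,0,0,0,0.8],[0,0,0,0,0,0.8],[0,0,0,0,0,0.6],[0,0,0,0,0,0]]' 255 60
python3 - <<'E'
from h import *
need([.4627,.0418,.118],-85)
print(env.observe()["ft_torque"])
c=optics.capture("wrist"); crop(c,"w11",160,480,120,360,2.4)
E
```

```text
time: 21.05
tcp_pos: [0.4627, 0.0421, 0.1184]
eef_rot: [0.0, 0.917, 0.399, 0.0]
force: [-1.3, 0.0, 5.3]
gripper_width: 0.012
t 21.05 tcp [0.4627 0.0421 0.1184] shift units [-0.01  0.01  0.02] turn units [ 0.   -0.    6.11] shift in goal axes [-0.    0.01  0.02] F [-1.3  0.   5.3] w 0.012 j [-0.32  0.75  0.21  2.17 -0.55  0.27 -0.39]
[-0.05583531  0.22989989 -0.06100808]
```

View pics/w11.png

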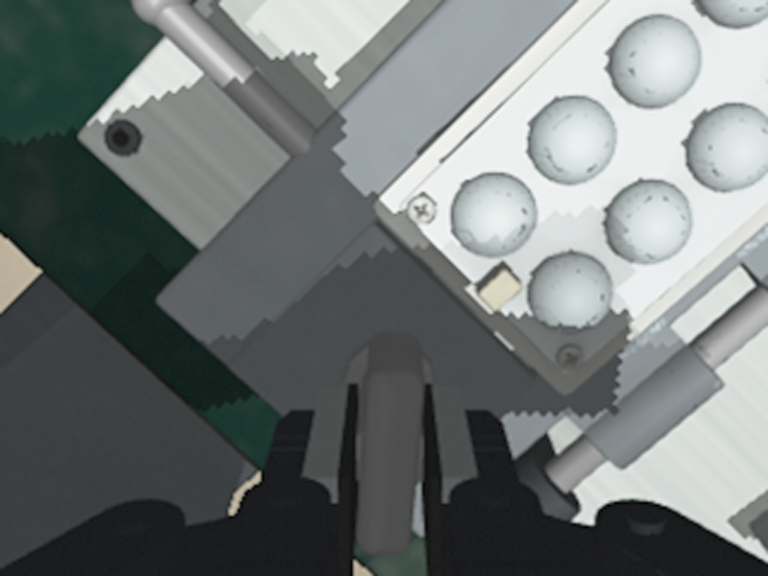

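The wing follows the fingers cleanly (turned 0.8 rad), but joint 5 is heading to its −1 limit. I'll release, rise 30 mm, spin the tool back a half turn and re-grip.

```bash
python3 -m handwheel '[[0,0,0,0,0,0],[0,0,0,0,0,0],[0,0,0,0,0,0],[0,0,-0.4,0,0,0],[0,0,-0.4,0,0,0],[0,0,-0.4,0,0,0],[0,0,0,0,0,0],[0,0,0,0,0,-0.5],[0,0,0,0,0,-0.8],[0,0,0,0,0,-0.9]]' 170
python3 -m handwheel '[[0,0,0,0,0,-0.9],[0,0,0,0,0,-0.9],[0,0,0,0,0,-0.9],[0,0,0,0,0,-0.9],[0,0,0,0,0,-0.9],[0,0,0,0,0,-0.9],[0,0,0,0,0,-0.9],[0,0,0,0,0,-0.9],[0,0,0,0,0,-0.9],[0,0,0,0,0,-0.9]]'
python3 -m handwheel '[[0,0,0,0,0,-0.9],[0,0,0,0,0,-0.9],[0,0,0,0,0,-0.9],[0,0,0,0,0,-0.9],[0,0,0,0,0,-0.9],[0,0,0,0,0,-0.9],[0,0,0,0,0,-0.9],[0,0,0,0,0,-0.9],[0,0,0,0,0,-0.9],[0,0,0,0,0,-0.9]]'
python3 - <<'E'
from h import *
need([.4627,.0418,.118],137)
E
```

```text
time: 21.93
tcp_pos: [0.4626, 0.0424, 0.1478]
eef_rot: [0.0, 0.854, 0.52, -0.0]
force: [-0.3, 0.4, 0.7]
gripper_width: 0.0283
time: 22.77
tcp_pos: [0.4626, 0.0424, 0.1478]
eef_rot: [-0.0, 0.465, 0.885, 0.0]
force: [-0.3, -0.0, 0.6]
gripper_width: 0.0286
time: 23.6
tcp_pos: [0.4625, 0.0424, 0.1478]
eef_rot: [-0.0, -0.056, 0.998, 0.001]
force: [-0.3, -0.1, -0.2]
gripper_width: 0.0287
t 23.6 tcp [0.4625 0.0424 0.1478] shift units [-0.   -0.03  1.19] turn units [ 0.01  0.   -5.9 ] shift in goal axes [ 0.01 -0.02  1.19] F [-0.3 -0.1 -0.2] w 0.0287 j [-0.01  0.68 -0.28  2.13  0.49  0.39  0.99]
```

```bash
python3 -m handwheel '[[0,0,0,0,0,-0.9],[0,0,0,0,0,-0.9],[0,0,0,0,0,-0.9],[0,0,0,0,0,-0.9],[0,0,0,0,0,-0.9],[0,0,0,0,0,-0.9],[0,0,0,0,0,-0.5],[0,0,0,0,0,0],[0,0,0,0,0,0],[0,0,0,0,0,0]]'
python3 - <<'E'
from h import *
need([.4627,.0418,.118],137)
c=optics.capture("wrist"); crop(c,"w12",160,480,120,360,2.4)
p=cloud(c)
k=(p[:,2]>.1)&(p[:,2]<.12)&(np.hypot(p[:,0]-.463,p[:,1]-.042)<.03)
pp=p[k][:,:2]; print(k.sum(),cv2.minAreaRect(pp.astype(np.float32)))
E
```

```text
time: 24.43
tcp_pos: [0.4625, 0.0423, 0.148]
eef_rot: [-0.0, -0.395, 0.919, 0.0]
force: [-0.1, -0.0, -0.3]
gripper_width: 0.0287
t 24.43 tcp [0.4625 0.0423 0.148 ] shift units [ 0.01 -0.02  1.2 ] turn units [ 0.01  0.   -0.06] shift in goal axes [ 0.01 -0.02  1.2 ] F [-0.1 -0.  -0.3] w 0.0287 j [ 0.11  0.71 -0.47  2.13  0.71  0.47  1.46]
1547 ((0.46259450912475586, 0.04148384928703308), (0.035645533353090286, 0.014378132298588753), 52.02069091796875)
```

View pics/w12.png

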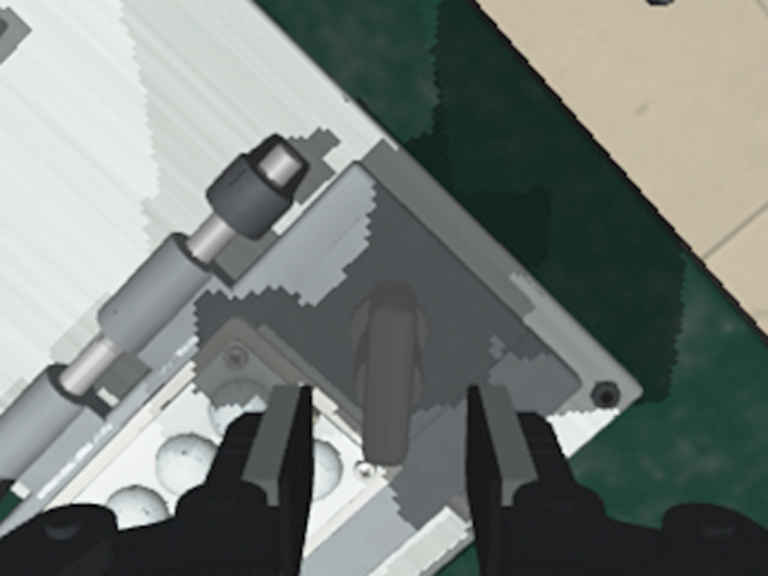

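The wing (crop 390,375) is centred between the jaws and aligned at ~47–50°, and the round head shows beneath it. Descend and grip.

```bash
python3 -m handwheel '[[0,0,0.3,0,0,0],[0,0,0.4,0,0,0],[0,0,0.4,0,0,0],[0,0,0.15,0,0,0],[0,0,0,0,0,0],[0,0,0,0,0,0],[0,0,0,0,0,0],[0,0,0,0,0,0],[0,0,0,0,0,0],[0,0,0,0,0,0]]'
python3 -m handwheel '[[0,0,0,0,0,0],[0,0,0,0,0,0],[0,0,0,0,0,0],[0,0,0,0,0,0],[0,0,0,0,0,0],[0,0,0,0,0,0],[0,0,0,0,0,0],[0,0,0,0,0,0],[0,0,0,0,0,0],[0,0,0,0,0,0]]' 255 60
python3 - <<'E'
from h import *
need([.4627,.0418,.117],137)
print(env.observe()["ft_torque"])
E
```

```text
time: 25.32
tcp_pos: [0.4628, 0.0422, 0.1173]
eef_rot: [0.0, -0.396, 0.918, -0.0]
force: [0.3, -0.5, -0.0]
gripper_width: 0.0285
time: 26.15
tcp_pos: [0.4628, 0.0422, 0.1174]
eef_rot: [0.0, -0.396, 0.918, -0.0]
force: [-0.7, -0.6, 6.7]
gripper_width: 0.0122
t 26.15 tcp [0.4628 0.0422 0.1174] shift units [ 0.01 -0.01  0.01] turn units [-0.    0.   -0.05] shift in goal axes [ 0.01 -0.01  0.01] F [-0.7 -0.6  6.7] w 0.0122 j [ 0.05  0.76 -0.39  2.15  0.79  0.38  1.39]
[-0.1103752   0.144361    0.01826618]
```

```bash
python3 -m handwheel '[[0,0,0,0,0,0.7],[0,0,0,0,0,0.8],[0,0,0,0,0,0.8],[0,0,0,0,0,0.8],[0,0,0,0,0,0.8],[0,0,0,0,0,0.8],[0,0,0,0,0,0.8],[0,0,0,0,0,0.8],[0,0,0,0,0,0.8],[0,0,0,0,0,0.8]]'
python3 -m handwheel '[[0,0,0,0,0,0.8],[0,0,0,0,0,0.8],[0,0,0,0,0,0.8],[0,0,0,0,0,0.8],[0,0,0,0,0,0.5],[0,0,0,0,0,0.5],[0,0,0,0,0,0.3],[0,0,0,0,0,0.2],[0,0,0,0,0,0],[0,0,0,0,0,0]]'
python3 - <<'E'
from h import *
need([.4627,.0418,.117],47)
print(env.observe()["ft_torque"])
c=optics.capture("wrist"); crop(c,"w13",160,480,120,360,2.4)
E
```

```text
time: 26.98
tcp_pos: [0.463, 0.0416, 0.1174]
eef_rot: [0.0, 0.069, 0.998, -0.0]
force: [0.4, -1.7, 5.1]
gripper_width: 0.0121
time: 27.82
tcp_pos: [0.4628, 0.0413, 0.1174]
eef_rot: [0.0, 0.342, 0.94, -0.0]
force: [-0.3, -1.8, 6.9]
gripper_width: 0.0119
t 27.82 tcp [0.4628 0.0413 0.1174] shift units [0.02 0.01 0.01] turn units [-0.    0.01  0.43] shift in goal axes [0.02 0.01 0.01] F [-0.3 -1.8  6.9] w 0.0119 j [-0.15  0.74 -0.07  2.16  0.18  0.25  0.5 ]
[-0.54317149  0.11118809 -0.03031983]
```

View pics/w13.png

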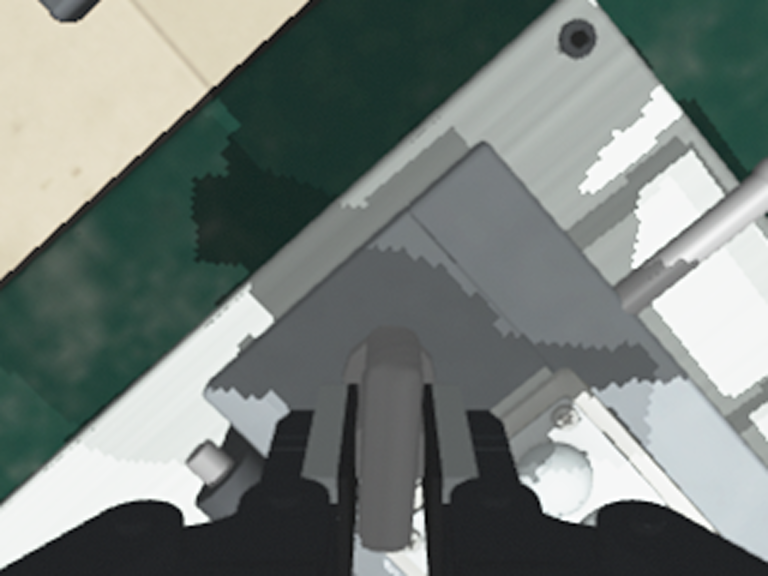

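The wing is still held and no stop felt yet (jaw axis 50°, seat expected ~47°). Continue gently past it until torque rises.

```bash
python3 -m handwheel '[[0,0,0,0,0,0.2],[0,0,0,0,0,0.2],[0,0,0,0,0,0.2],[0,0,0,0,0,0.1],[0,0,0,0,0,0],[0,0,0,0,0,0],[0,0,0,0,0,0],[0,0,0,0,0,0],[0,0,0,0,0,0],[0,0,0,0,0,0]]'
python3 - <<'E'
from h import *
need([.4627,.0418,.117],47)
print(env.observe()["ft_torque"])
E
python3 -m handwheel '[[0,0,0,0,0,0.2],[0,0,0,0,0,0.2],[0,0,0,0,0,0.2],[0,0,0,0,0,0.1],[0,0,0,0,0,0],[0,0,0,0,0,0],[0,0,0,0,0,0],[0,0,0,0,0,0],[0,0,0,0,0,0],[0,0,0,0,0,0]]'
python3 - <<'E'
from h import *
need([.4627,.0418,.117],47)
print(env.observe()["ft_torque"])
E
```

```text
time: 28.7
tcp_pos: [0.4628, 0.0413, 0.1174]
eef_rot: [0.0, 0.38, 0.925, -0.0]
force: [-0.4, -2.7, 6.1]
gripper_width: 0.0116
t 28.7 tcp [0.4628 0.0413 0.1174] shift units [0.02 0.01 0.01] turn units [-0.    0.01 -0.25] shift in goal axes [0.02 0.01 0.01] F [-0.4 -2.7  6.1] w 0.0116 j [-0.16  0.74 -0.05  2.16  0.14  0.25  0.45]
[-0.6190688   0.06836986  0.4049689 ]
time: 29.53
tcp_pos: [0.4623, 0.0418, 0.1173]
eef_rot: [0.0, 0.419, 0.908, -0.0]
force: [-1.3, -1.4, 5.6]
gripper_width: 0.0116
t 29.53 tcp [0.4623 0.0418 0.1173] shift units [-0.01  0.01  0.01] turn units [-0.01  0.   -0.95] shift in goal axes [-0.01  0.01  0.01] F [-1.3 -1.4  5.6] w 0.0116 j [-0.17  0.74 -0.04  2.16  0.11  0.25  0.41]
[-0.31659983  0.20076676  0.35935915]
```

Torque rose to 0.4 N·m at jaw axis ~45° and held, so the screw is seated. Now back off to a jaw axis of ~135°: −13.7 units.

```bash
python3 -m handwheel '[[0,0,0,0,0,-0.5],[0,0,0,0,0,-0.8],[0,0,0,0,0,-0.8],[0,0,0,0,0,-0.8],[0,0,0,0,0,-0.8],[0,0,0,0,0,-0.8],[0,0,0,0,0,-0.8],[0,0,0,0,0,-0.8],[0,0,0,0,0,-0.8],[0,0,0,0,0,-0.8]]'
python3 -m handwheel '[[0,0,0,0,0,-0.8],[0,0,0,0,0,-0.8],[0,0,0,0,0,-0.8],[0,0,0,0,0,-0.8],[0,0,0,0,0,-0.8],[0,0,0,0,0,-0.8],[0,0,0,0,0,-0.7],[0,0,0,0,0,-0.5],[0,0,0,0,0,0],[0,0,0,0,0,0]]'
python3 - <<'E'
from h import *
need([.4627,.0418,.117],135)
print(env.observe()["ft_torque"])
c=optics.capture("wrist"); crop(c,"w14",160,480,120,360,2.4)
s=optics.capture("side");crop(s,"s14",220,360,190,310,5)
p=cloud(c)
M=R.from_euler('z',1.93,degrees=True)
for cc in (s,optics.capture("top"),c):
  l=M.inv().apply(cloud(cc)-[.525,-.003,0])
  for (y0,y1) in ((.015,.035),(.06,.09)):
    k=(abs(l[:,0]+.06)<.02)&(l[:,1]>y0)&(l[:,1]<y1)&(l[:,2]>.05)&(l[:,2]<.085); print(k.sum(),np.median(l[k,2]).round(4) if k.any() else None)
E
```

```text
time: 30.37
tcp_pos: [0.4623, 0.0417, 0.1173]
eef_rot: [-0.0, -0.031, 1.0, -0.0]
force: [-1.1, 0.4, 6.0]
gripper_width: 0.012
time: 31.2
tcp_pos: [0.4623, 0.0417, 0.1173]
eef_rot: [-0.0, -0.38, 0.925, -0.0]
force: [-1.0, -0.8, 6.7]
gripper_width: 0.0124
t 31.2 tcp [0.4623 0.0417 0.1173] shift units [-0.01 -0.01  0.01] turn units [-0.   -0.01 -0.06] shift in goal axes [-0.01 -0.01  0.01] F [-1.  -0.8  6.7] w 0.0124 j [ 0.05  0.76 -0.39  2.15  0.78  0.38  1.36]
[-0.22988587  0.34071128  0.02155773]
49 0.0682
41 0.0677
0 None
0 None
2902 0.0693
1373 0.0693
```

View pics/w14.png

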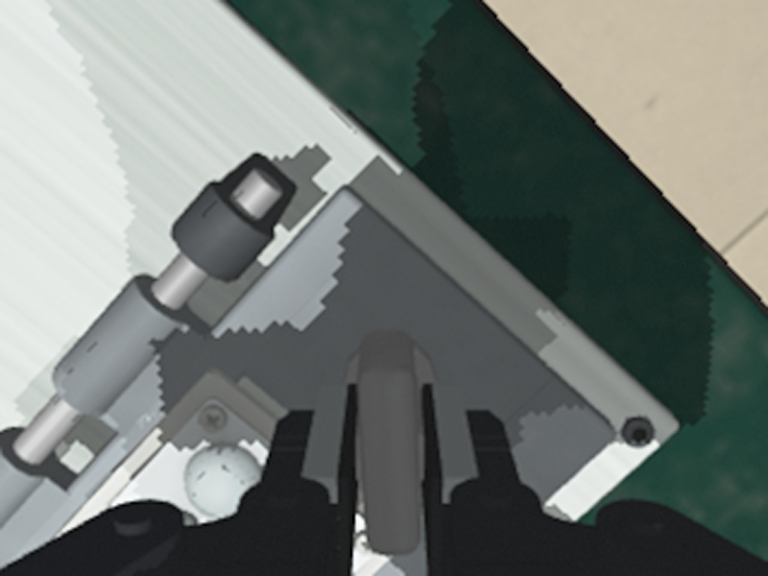

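View pics/s14.png

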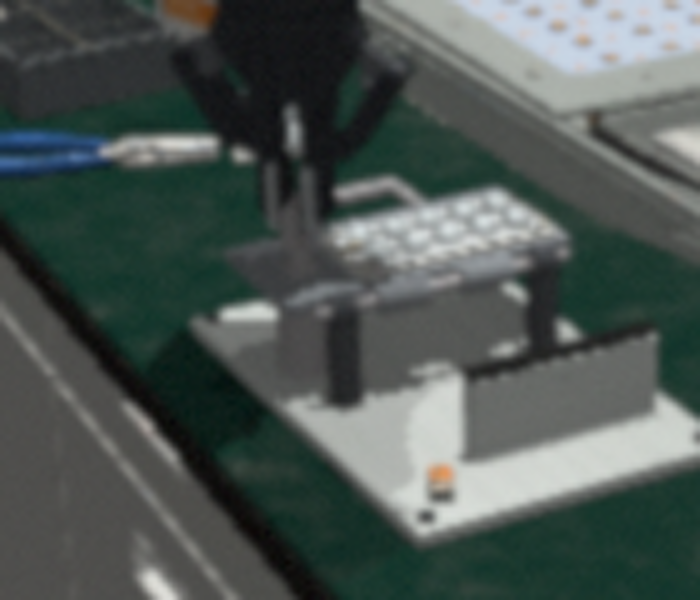

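The wing sits between the pads with its long axis within a couple of degrees of the jaws. Jaw axis is 134°, which puts the screw ~1.5–1.6 rad from the seat. The carrier is level at 69 mm. One settling call, then hand in.

```bash
python3 -m handwheel '[[0,0,0,0,0,0],[0,0,0,0,0,0],[0,0,0,0,0,0],[0,0,0,0,0,0],[0,0,0,0,0,0],[0,0,0,0,0,0],[0,0,0,0,0,0],[0,0,0,0,0,0],[0,0,0,0,0,0],[0,0,0,0,0,0]]'
python3 - <<'E'
from h import *
need([.4627,.0418,.117],135)
from rig import ticket
print(ticket.finish_job())
E
```

```text
time: 32.18
tcp_pos: [0.4623, 0.0417, 0.1173]
eef_rot: [-0.0, -0.38, 0.925, -0.0]
force: [-1.4, -1.3, 7.5]
gripper_width: 0.0119
t 32.18 tcp [0.4623 0.0417 0.1173] shift units [-0.01 -0.01  0.01] turn units [-0.   -0.01 -0.06] shift in goal axes [-0.01 -0.01  0.01] F [-1.4 -1.3  7.5] w 0.0119 j [ 0.05  0.76 -0.39  2.15  0.78  0.38  1.36]
the job is handed in; nothing more can be done
None
```

I swung the carrier over onto the left-hand bed and turned the thumbscrew clockwise until it seated. I then backed it off about a quarter turn and handed the job in at about 32 s, still gripping the wing at 60 N. The hand-in reports no verdict.

**Last checks**
- **Carrier:** I pressed it down after the swing and felt a firm stop at 32 N. At the end, the wrist view put the frame top at 69 mm and level, as expected. The side view read 68 mm.
- **Seating:** the turning torque rose to about 0.4 N·m close to the expected seat angle and stayed up, so I took the screw as seated. The jaws then slid about 5° further on the wing.
- **Back-off:** the jaws ended at 134° with the wing nearly parallel to them. That puts the screw about 1.5–1.6 rad from its seat, by jaw angle and picture rather than a direct reading. The arm was still, with no noticeable torque on the screw axis.
- **Bystanders:** I didn't touch any loose item, and both splices were in place in the pictures. I did not measure their positions separately.

**One disagreement:** the jaws stopped at 12–13 mm on the wing, not the stated 10 mm, and I did not find out why. My first grip, lower down, read 13.4 mm and looked as if it was on the screw's round head. I re-gripped higher, and the wing turned with the fingers.

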